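# Wipe the off-cut chips from the specimen plate

## Task

Two small steel off-cut chips lie on the raised stone plate on the test-lab bench. Pick up the scraper block by its rib, set it down on the plate and wipe both chips off the plate's open edge into the sheet-metal trough, touching the chips with nothing but the scraper. Leave the scraper standing upright on the plate.

Things in the scene. Friction and masses are not known exactly. Their poses are not given: they have to be found in the camera images.
- plate: Fixed light-grey stone plate without rims, 220 (x) by 190 (y) by 40 mm thick, on the bench. Origin: centre of its underside, z up. A sheet-steel trough, open on top, is fixed along its edge at x = +110 mm: inside x 110 to 177, y -92 to 92 mm, floor 4 mm, walls 26 mm above the bench. Plate x points to the robot's left, within 18 degrees.
- scraper_rib (a point): Loose scraper block, 0.25 kg, on the bench: aluminium foot with rubber sole, 34 (x) by 110 (y) by 14 mm high; centred on it a pale-wood upright rib 16 mm thick (x), 60 long (y), 14 to 70 mm above the sole. Point: rib centre, 42 mm above the sole; z up. Grip across the 16 mm; the foot's long side wipes, front and back alike. A plain steel bar and a grey channel block nearby have no rib.
- chip_a: Loose dark-steel off-cut lying on the plate, stepped sliver 26 mm by 16 mm, 9 mm high, 20 g. Origin on its underside near its middle. Lies within about 25 mm of the plate's middle line (y = 0) and, along x, within 40 mm of the plate's centre; any yaw.
- chip_b: Loose dark-steel off-cut lying on the plate, round slice 20 mm across, 9 mm high, 22 g. Origin at the centre of its underside. Lies within about 25 mm of the plate's middle line (y = 0) and, along x, within 60 mm of the plate's centre, nearer the trough than the other chip.
There are look-alikes about, which are no part of the job. What is shaped like the part that bears scraper_rib but green is not meant.

How it is judged:
On the way:
1. the scraper is upright with its sole on the plate (within 8 mm) while both chips still lie on the plate (z of scraper_rib in the frame of plate below 0.09 m and x of scraper_rib in the frame of plate between -0.125 and 0.11 m and y of scraper_rib in the frame of plate between -0.095 and 0.095 m and angle between scraper_rib's own z axis and vertical below 0.2 rad and z of each of chip_a, chip_b in the frame of plate above 0.035 m), for 0.1 s.
At the end, for the whole second after the job is handed in: Both chips lie inside the trough, below the plate's top, and the scraper stands released on the plate, upright within 10 degrees (x of chip_a in the frame of plate between 0.105 and 0.182 m and y of chip_a in the frame of plate between -0.096 and 0.096 m and z of each of chip_a, chip_b in the frame of plate below 0.034 m and x of chip_b in the frame of plate between 0.105 and 0.182 m and y of chip_b in the frame of plate between -0.096 and 0.096 m and angle between scraper_rib's own z axis and vertical below 0.175 rad and z of scraper_rib in the frame of plate between 0.076 and 0.088 m and x of scraper_rib in the frame of plate between -0.125 and 0.125 m and y of scraper_rib in the frame of plate between -0.11 and 0.11 m); the robot touches nothing.
It fails at once if the robot itself touches a chip (contact force between any of the fingers, the arm and chip_a above 0.3 N or contact force between any of the fingers, the arm and chip_b above 0.3 N).
It also fails if it takes over 45 s, if anything falls off the work surface, if the arm or the gripper's body presses on something with over 40 N, if the wrist force passes 120 N, or if a joint passes its speed limit or range.

## Robot

A 6-joint arm with a two-finger parallel gripper is mounted at the origin on the work surface. World frame = base frame: x ahead of the robot, y to its left, z up, the work surface at z = 0. Lengths are in m, angles in rad, forces in N, time in s.
With the tool pointing down it reaches from about 0.2 to 0.875 m from the base axis. Payload 3.4 kg.
Tool frame: the origin (TCP) lies between the finger pads; the fingertips stand 25 mm ahead of it and the grasp point (between the pads) lies 6 mm ahead of it (r.nose_length is the z of the fingertips in the tool frame, in m); z points along the fingers, y is the line along which they close (so a half turn about z gives the same grasp; the last joint's range is limited). The gripper opens to 94 mm and grips with 3 to 60 N. Pads are 16 mm wide; open, the fingers measure 119 mm over their backs; the gripper's body (75 mm by 177 mm) begins 78 mm behind the grasp point.
Start: joints at [-1.233, 0.276, 1.505, -0, 1.361, -0.121], TCP at [0.255, -0.516, 0.23] pointing down, gripper open.
Joint ranges: [-2.89, 2.89], [-0.75, 2.08], [0.22, 2.7], [-1.18, 4.32], [0.11, 2.71], [-2.7, 2.7]. Speed limits (rad/s): [2.57, 2.57, 3.14, 3.14, 3.14, 3.14].

## Interface

Orientations are given as a unit quaternion [w, x, y, z].
In Python, from plant import r, gripper_to, inverse_kinematics, vision, models, telemetry gives the robot as it stands. Calls block until the motion is done:
- r.move_to(position, orientation): joint-space move of the TCP to a pose.
- r.move_l(position, rot=None, vel=0.15, guard=None): straight line of the TCP; rot=None keeps the orientation; vel is the mean speed in m/s. With guard (N) it stops when the force on the tool has changed by that much, and returns True; else False.
- r.movej(angles): joint-space move.
- gripper_to(opening, f_grip=None): finger opening in m; f_grip is the grip in N (None keeps the last); returns when the fingers have stopped.
- r.hold(seconds).
- inverse_kinematics(position, orientation): joint angles nearest the present ones, or None.
- vision.snapshot(name): name is "scene" or "top"; returns the picture (480x640x3 uint8, red, green, blue); there is no depth.
- vision.get_calibration(name): a dict with "fx", "fy", "cx", "cy" (pixels), "position" and "orientation" of the camera in the world. Camera axes: x right, y down, z forward; pixel columns grow to the right and rows downward; lengths in m; the calibration is good to about 2 mm. A picture is of the moment at which its call begins. get_calibration takes no time and is no camera call.
A pose or a line that the arm cannot do raises r.PlanningError and nothing moves.
- r.sign_off(): hands the job in; it is judged then, once.
Trained networks look in the newest picture that a camera, given by its name, has taken for a name from the list of things; names that differ only in an ending like _2 or _b are one class to them, and where a whole thing is asked for, a point or a joint stands for the part that bears it (a point fixed in the world has none). Each returns a list of dicts, best first, with "score" (0 to 1); they miss things now and then, are a little off and sometimes report something else, mostly with a low value. They report only what shows in the picture. A call takes as long as a camera call. They do not tell look-alikes from the thing itself.
- models.boxes_of(thing, camera): "at" ([x, y, z] in m, in world coordinates, good to about 4 mm: the middle of the surface that is visible of it).
- models.regions_of(thing, camera): "pixels" (480x640 bool, what is visible of it).
- models.mark_of(thing, camera): "at" ([x, y, z] in m, in world coordinates, good to about 4 mm: a listed point, or the origin of a listed thing).
Readings, each from a call of its own:
- telemetry.current_t(): time.
- telemetry.current_joints(): joint angles.
- telemetry.current_dq(): joint speeds.
- telemetry.current_joint_efforts(): joint torques, N m.
- telemetry.current_ee_pos(): TCP position.
- telemetry.current_tool_rot(): TCP orientation.
- telemetry.current_wrist_force(): force on the tool from outside, world axes, zero at the start.
- telemetry.current_torque(): the same for the moment, N m.
- telemetry.current_opening(): finger opening in m.
- telemetry.current_finger_force(): force on a finger pad.
Only numpy, scipy, OpenCV 4.12 (cv2) and the standard library are available. Lean on these libraries where they do the work, as an engineer would, in place of code of your own. Each camera call takes 0.05 s, during which the arm holds its last target. There are 200 camera calls.

## Working session

There is one attempt and no reset: what is moved stays moved. The work goes in short steps, each a Python script; the robot and the scene stay as the last script left them, time stands still between calls to the robot, and variables do not carry over. Pictures are saved under pics/ and viewed, at most 10 in all, crops included, and the job is handed in when it is done.

```bash
mkdir -p pics; cat > h.py <<'E'
import numpy as np, cv2
from scipy.spatial.transform import Rotation as R
from plant import r, gripper_to, inverse_kinematics, vision, models, telemetry
def ray(c,u,v,z):
    k=vision.get_calibration(c); q=k["orientation"]; M=R.from_quat([q[1],q[2],q[3],q[0]])
    p=np.array(k["position"]); d=M.apply([(u-k["cx"])/k["fx"],(v-k["cy"])/k["fy"],1]); return p+d*(z-p[2])/d[2]
def mask_rect(c,m,z):
    """min-area rect of a mask projected on plane z"""
    ct=max(cv2.findContours(m.astype(np.uint8),0,2)[0],key=cv2.contourArea)[:,0]
    P=np.array([ray(c,u,v,z)[:2] for u,v in ct]); (x,y),(w,h),a=cv2.minAreaRect((P*1000).astype(np.float32)); return x/1000,y/1000,w,h,a
def down(yaw): # tool pointing down, tool y axis at angle yaw+90deg from world x... 
    q=(R.from_euler('z',yaw)*R.from_euler('x',np.pi)).as_quat(); return [q[3],q[0],q[1],q[2]]
E
python3 - <<'E'
from h import *
for c in("scene","top"):
    im=vision.snapshot(c); cv2.imwrite(f"pics/{c}1.png",im[:,:,::-1])
    k=vision.get_calibration(c); print(c,k)
    for t in("plate","scraper_rib","chip_a","chip_b"):
        print(t,[(np.round(d["at"],3).tolist(),round(d["score"],2)) for d in models.mark_of(t,c)])
        z={"plate":.04,"scraper_rib":.014}.get(t,.049)
        for d in models.regions_of(t,c):
            m=d["pixels"]; print("   R",round(d["score"],2),m.sum(),np.argwhere(m).mean(0)[::-1].round(),np.round(mask_rect(c,m,z),3))
print(telemetry.current_t(),telemetry.current_tool_rot())
E
```

```text
scene {'fx': 484.6109601612432, 'fy': 484.6109601612432, 'cx': 313.2766993021027, 'cy': 239.50705537737127, 'position': array([1.2338707 , 0.10477738, 0.69886454]), 'orientation': array([-0.25706132,  0.57095242,  0.71528658, -0.31031907])}
plate [([0.5, 0.027, -0.004], 0.77)]
scraper_rib [([0.582, -0.46, 0.038], 0.88), ([0.584, -0.312, 0.038], 0.7), ([0.687, -0.146, 0.044], 0.58)]
   R 0.86 1127 [181. 244.] [  0.573  -0.314 156.988  66.631  62.651]
   R 0.81 1283 [115. 231.] [  0.569  -0.47   97.593 136.825  76.801]
   R 0.8 1048 [239. 299.] [  0.682  -0.152 148.561  35.362  29.764]
chip_a [([0.476, 0.016, 0.039], 0.55), ([0.52, 0.061, 0.044], 0.45)]
   R 0.59 63 [345. 227.] [4.8500e-01 1.6000e-02 1.5627e+01 2.3120e+01 1.3343e+01]
   R 0.21 1142 [181. 244.] [  0.606  -0.291 148.883  63.806  63.481]
chip_b [([0.476, 0.016, 0.039], 0.55), ([0.52, 0.061, 0.044], 0.45)]
   R 0.59 63 [345. 227.] [4.8500e-01 1.6000e-02 1.5627e+01 2.3120e+01 1.3343e+01]
   R 0.21 1142 [181. 244.] [  0.606  -0.291 148.883  63.806  63.481]
top {'fx': 603.1297413205151, 'fy': 603.1297413205151, 'cx': 319.1950
[... 468 characters left out ...]
.75 ]
   R 0.9 827 [360. 194.] [  0.689  -0.148 111.501  39.952  28.756]
chip_a [([0.482, 0.016, 0.041], 0.54), ([0.516, 0.066, 0.041], 0.49)]
   R 0.63 932 [435. 240.] [  0.581  -0.302 107.98   43.67   65.846]
   R 0.5 76 [287. 287.] [4.8100e-01 1.3000e-02 2.5077e+01 1.4657e+01 8.9864e+01]
   R 0.43 69 [261. 269.] [ 0.518  0.066 18.041 17.725 45.11 ]
chip_b [([0.482, 0.016, 0.041], 0.54), ([0.516, 0.066, 0.041], 0.49)]
   R 0.63 932 [435. 240.] [  0.581  -0.302 107.98   43.67   65.846]
   R 0.5 76 [287. 287.] [4.8100e-01 1.3000e-02 2.5077e+01 1.4657e+01 8.9864e+01]
   R 0.43 69 [261. 269.] [ 0.518  0.066 18.041 17.725 45.11 ]
0.9 [8.20812679e-05 9.73802572e-01 2.27395129e-01 1.89995131e-06]
```

View pics/top1.png

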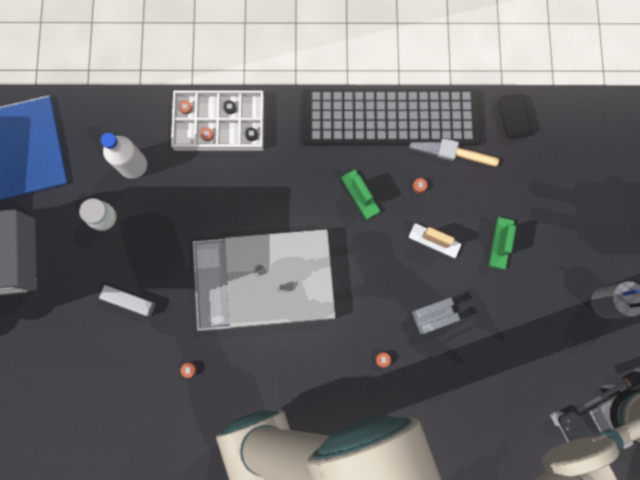

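View pics/scene1.png

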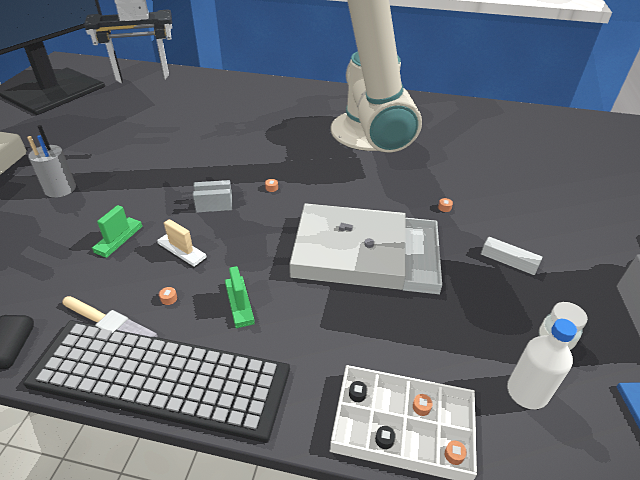

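The top view shows the real scraper (pale rib, white foot) at pixel (435,240). The green look-alikes are at (360,193) and (502,243). The plate is at about (270,278) with the trough on its left, which is +y. Chip b is the round one at (261,269) and chip a the stepped one at (288,287). The scene view agrees with this. The plate rectangle of 193x287 mm matches plate plus trough, and the foot length of 110 mm matches too.

```bash
python3 - <<'E'
from h import *
im=cv2.imread("pics/top1.png"); hsv=cv2.cvtColor(im,cv2.COLOR_BGR2HSV)
m=cv2.inRange(hsv,(8,60,90),(25,255,255))>0; w=np.zeros_like(m); w[215:265,400:470]=1
print("rib",np.round(mask_rect("top",m&w,.07),3))
y=np.radians(65); P=np.array([.586,-.310])
def p(z): return [*P,z]
for q in (p(.16),p(.054)): print(inverse_kinematics(q,down(y)))
a=np.radians(94.8); C=np.array([.5,.029]); ex=np.array([np.cos(a),np.sin(a)])
for x in(-.07,.105): print(inverse_kinematics([*(C+x*ex),.095],down(a-np.pi/2)))
for n,c in(("a",[.481,.0145]),("b",[.517,.066])): d=np.array(c)-C; print(n,d@ex,d@[-ex[1],ex[0]])
r.move_to(p(.17),down(y)); gripper_to(.07,30)
im=vision.snapshot("top"); cv2.imwrite("pics/top2.png",im[120:360,300:620,::-1].repeat(2,0).repeat(2,1))
print(telemetry.current_t())
E
```

```text
rib [ 0.582 -0.305 62.26  27.908 65.326]
[-0.59146212  0.4489112   1.41313343  0.          1.27954802 -0.1551298 ]
[-5.91462117e-01  5.36156285e-01  1.54617741e+00 -4.44089210e-16
  1.05925896e+00 -1.55129804e-01]
[-2.17571109e-01  2.92998095e-01  1.85165248e+00 -4.44089210e-16
  9.96942075e-01  1.26944941e+00]
[ 1.28862043e-01  2.95079389e-01  1.84838798e+00 -4.44089210e-16
  9.98125283e-01  1.61588257e+00]
a -0.01285926743580382 0.02014669305405917
b 0.03544771245558231 -0.020036458810537255
2.9917
```

View pics/top2.png

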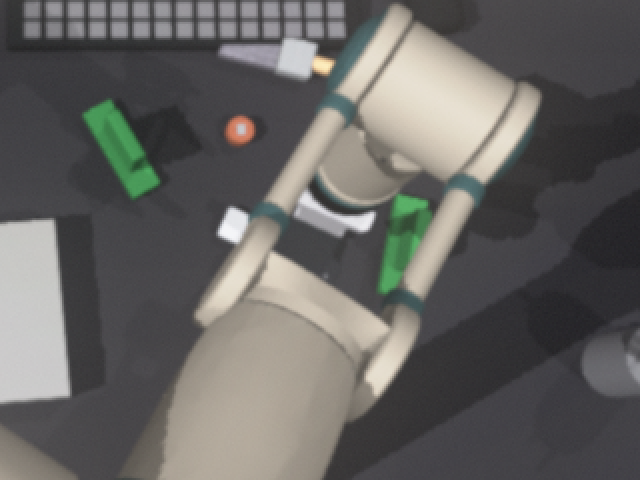

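The arm hides the scraper in this crop, but the foot end at about (235,225) lies where expected. The rib angle of 65° and length of 62 mm check out, so I'll grasp now.

```bash
python3 - <<'E'
from h import *
y=np.radians(65.2); P=[.585,-.309]
print(r.move_l([*P,.056],rot=down(y),vel=.12,guard=8), telemetry.current_ee_pos())
gripper_to(0.0,30); print("open",telemetry.current_opening(),telemetry.current_finger_force())
w0=telemetry.current_wrist_force()
r.move_l([*P,.16],vel=.12); print("open",telemetry.current_opening(),telemetry.current_wrist_force()-w0)
a=np.radians(94.8); C=np.array([.5,.029]); ex=np.array([np.cos(a),np.sin(a)])
r.move_to([*(C-.07*ex),.16],down(a-np.pi/2))
im=vision.snapshot("scene"); cv2.imwrite("pics/s3.png",im[60:360,200:520,::-1].repeat(2,0).repeat(2,1))
print(telemetry.current_t())
E
```

```text
False [ 0.58562178 -0.30937339  0.056824  ]
open 0.015776834185673157 29.998906552791595
open 0.015955269834322303 [-0.23130672  0.51004834 -1.54443568]
7.3167
```

View pics/s3.png

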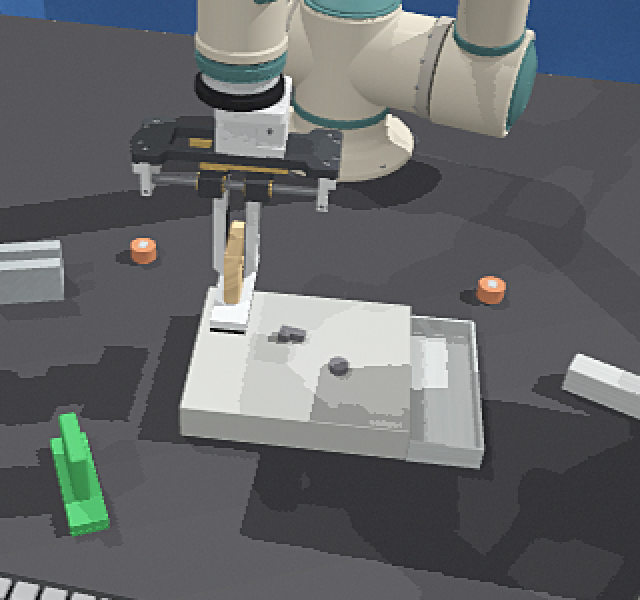

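The scraper is held upright above the plate's closed end at about (232,320). Chip a (292,333) and chip b (338,367) are still on the plate, between it and the trough. Next I lower it and wipe.

```bash
python3 - <<'E'
from h import *
a=np.radians(94.8); C=np.array([.5,.029]); ex=np.array([np.cos(a),np.sin(a)])
w0=telemetry.current_wrist_force()
r.move_l([*(C-.07*ex),.105],vel=.1)
print(r.move_l([*(C-.07*ex),.090],vel=.02,guard=6))
z=telemetry.current_ee_pos()[2]; print(z,telemetry.current_wrist_force()-w0)
r.hold(.3)
z=min(z,.098)
for x in(.0,.103):
    print(r.move_l([*(C+x*ex),z],vel=.05,guard=50)); print(telemetry.current_ee_pos(),telemetry.current_wrist_force()-w0,telemetry.current_opening())
r.hold(.3)
im=vision.snapshot("scene"); cv2.imwrite("pics/s4.png",im[60:360,200:520,::-1].repeat(2,0).repeat(2,1))
print(telemetry.current_t())
E
```

```text
True
0.09574636810004918 [-0.66540773 -0.4872797   5.0235171 ]
False
[0.50006378 0.02911051 0.09576167] [ 0.04332559 -2.35855703  5.47354439] 0.01584522601184597
False
[0.4912339  0.1313362  0.09577036] [-0.02393299 -4.40945295  7.22118581] 0.015758953870612036
12.9417
```

View pics/s4.png

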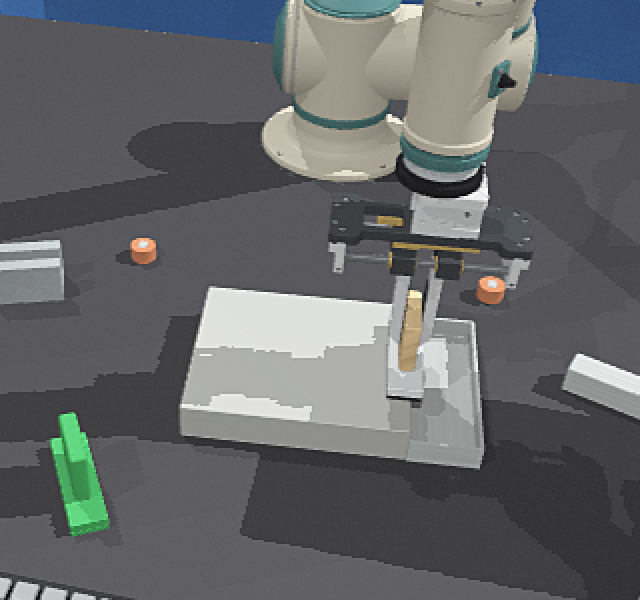

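The scraper foot overhangs the trough at (405,385) and the plate is clear of chips. They must be in the trough behind the foot. I'll pull back and check before releasing.

```bash
python3 - <<'E'
from h import *
a=np.radians(94.8); C=np.array([.5,.029]); ex=np.array([np.cos(a),np.sin(a)])
z=telemetry.current_ee_pos()[2]
r.move_l([*(C+.02*ex),z],vel=.07)
A=vision.snapshot("scene"); B=vision.snapshot("top")
for c in("scene","top"): 
  for t in("chip_a",): print(c,[(np.round(d["at"],3).tolist(),round(d["score"],2),np.round([(np.array(d["at"][:2])-C)@ex,(np.array(d["at"][:2])-C)@[-ex[1],ex[0]]],3)) for d in models.mark_of(t,c)])
z=lambda i:cv2.resize(i,None,fx=3.,fy=3.,interpolation=2)
cv2.imwrite("pics/s5.png",np.hstack([z(A[190:300,330:450]),z(B[225:335,185:305])])[:,:,::-1])
print(telemetry.current_t())
E
```

```text
scene [([0.521, 0.139, 0.015], 0.46, array([ 0.108, -0.03 ])), ([0.48, 0.148, 0.011], 0.4, array([0.12, 0.01]))]
top []
14.475
```

View pics/s5.png

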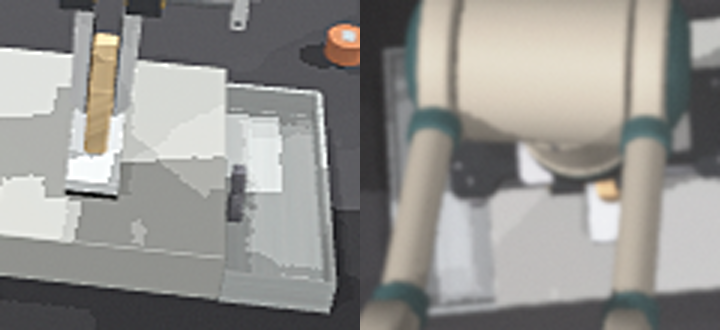

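Both chips show in the trough, lying against the plate edge at (237,175–215) in the left half. Their reported z is 0.011 and 0.015. Next: release, retreat and verify.

```bash
python3 - <<'E'
from h import *
C=np.array([.5,.029]); a=np.radians(94.8); ex=np.array([np.cos(a),np.sin(a)]); ey=np.array([-ex[1],ex[0]])
p=telemetry.current_ee_pos()
gripper_to(.06); r.move_l([p[0],p[1],.20],vel=.12)
r.movej([-1.233,0.276,1.505,0,1.361,-0.121]); r.hold(.3)
A=vision.snapshot("scene"); B=vision.snapshot("top")
for c in("scene","top"):
  for t in("chip_a","scraper_rib"): print(c,t,[(np.round(d["at"],3).tolist(),round(d["score"],2),np.round([(np.array(d["at"][:2])-C)@ex,(np.array(d["at"][:2])-C)@ey],3)) for d in models.mark_of(t,c)])
z=lambda i:cv2.resize(i,None,fx=3.,fy=3.,interpolation=2)
cv2.imwrite("pics/s6.png",np.hstack([z(A[190:300,330:450]),z(B[225:335,185:305])])[:,:,::-1])
print(telemetry.current_t())
E
```

```text
scene chip_a [([0.516, 0.138, 0.015], 0.5, array([ 0.108, -0.025])), ([0.482, 0.145, 0.012], 0.42, array([0.117, 0.008]))]
scene scraper_rib [([0.688, -0.148, 0.044], 0.85, array([-0.192, -0.173])), ([0.501, 0.049, 0.081], 0.78, array([ 0.02 , -0.003])), ([0.581, -0.461, 0.04], 0.72, array([-0.495, -0.04 ]))]
top chip_a [([0.509, 0.142, 0.015], 0.62, array([ 0.111, -0.019])), ([0.483, 0.143, 0.013], 0.58, array([0.115, 0.007]))]
top scraper_rib [([0.578, -0.452, 0.041], 0.93, array([-0.486, -0.038])), ([0.691, -0.149, 0.042], 0.73, array([-0.193, -0.176])), ([0.5, 0.051, 0.081], 0.72, array([ 0.022, -0.001]))]
19.1333
```

View pics/s6.png

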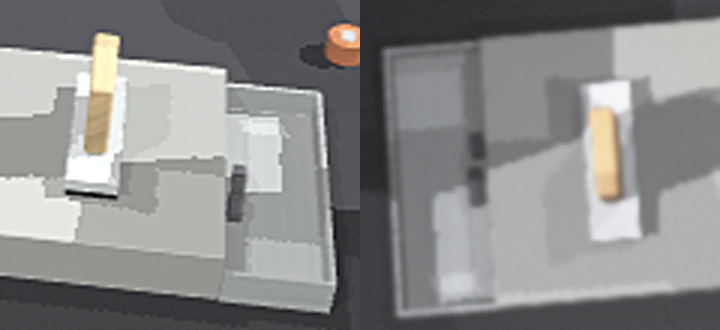

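The scraper stands alone on the plate at (605,160), with rib z 0.081. Both chips stand in the trough against the plate's side at (477,145) and (477,185), with x about 0.11–0.117 and z about 0.014. All of these are within limits.

```bash
python3 -c "
from h import *
print(r.sign_off())"
```

```text
the job is handed in; nothing more can be done
None
```

The job is handed in: the last pictures showed both chips in the trough and the scraper released and upright on the plate, after about 19 s of the 45 s; the sign-off itself returned no verdict.

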